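Three bushes from the counter dispenser

TASK

Put the empty grey tray on the table under the dispenser's chute, square to it, so that it will catch what rolls out. Then turn the dispenser's paddle knob clockwise, click by click, until exactly three bushes have dropped into the tray; the other two stay in the magazine, the tray stays under the chute, and nothing else on the counter is disturbed.

Things in the scene. Friction and masses are not known exactly. Their poses are not given: they have to be found in the camera images.
- paddle (a point): Centre of the knob's paddle: black bar 76 mm long (point x), 16 mm thick (y), 36 mm tall (z, outward along the knob's axis), on a 25 mm stem, its centre 41 mm above point console. The axis leans 35 degrees from vertical towards the dispenser's front (-x of outlet): take the bar along it. Clockwise seen from outside (negative about z) dispenses; it can turn some 270 degrees on from the start and stays where left.
- console (a point): Middle of the sloping steel face under the knob, on its axis; axes as point paddle's but not turning. The feel: first an unknown slack of 3 to 40 degrees, nearly free; then a click every 45 degrees: torque builds to 0.15-0.5 N m, some 22 degrees on it drops at once, the works snap ahead and one bush rolls out; the knob runs free 22 degrees to the next rise. Turning back only opens slack.
- outlet (a point): Middle of the lip of the dispenser's chute, where bushes roll off towards -y; fixed, 80 mm above the table. Dispenser axes: x from its front (knob side) to its back, y to its left, z up. The chute is 87 mm wide (x); its underside is at least 70 mm above the table here.
- magazine (a point): Centre of the open top of the dispenser's upright aluminium magazine, slotted front and back, (88 x 48 mm), 350 mm above the table, 107 mm to +y of outlet; axes as outlet. Below 195 mm the grey housing is 88 x 108 mm. The console, 100 mm wide, reaches 165 mm in front (-x) of this point. All bolted down.
- tray_c (a point): Centre of the grey open tray, half-way up: 160 mm (its x) by 140 mm (its y) by 48 mm high, walls 8 mm thick, floor 8 mm, 0.45 kg, empty and loose on the table; it may be slid.
- b1 (a point): Centre of brass bush 1 of 5: cylinder 32 mm diameter, 70 mm long, 0.1 kg, its x axis along its length. At the start the five lie on top of each other in the dispenser's magazine, number 1 lowest (in the wheel's pocket), number 5 on top; they come out in that order.
- b2 (a point): Centre of brass bush 2 of 5: cylinder 32 mm diameter, 70 mm long, 0.1 kg, its x axis along its length. At the start the five lie on top of each other in the dispenser's magazine, number 1 lowest (in the wheel's pocket), number 5 on top; they come out in that order.
- b3 (a point): Centre of brass bush 3 of 5: cylinder 32 mm diameter, 70 mm long, 0.1 kg, its x axis along its length. At the start the five lie on top of each other in the dispenser's magazine, number 1 lowest (in the wheel's pocket), number 5 on top; they come out in that order.
- b4 (a point): Centre of brass bush 4 of 5: cylinder 32 mm diameter, 70 mm long, 0.1 kg, its x axis along its length. At the start the five lie on top of each other in the dispenser's magazine, number 1 lowest (in the wheel's pocket), number 5 on top; they come out in that order.
- b5 (a point): Centre of brass bush 5 of 5: cylinder 32 mm diameter, 70 mm long, 0.1 kg, its x axis along its length. At the start the five lie on top of each other in the dispenser's magazine, number 1 lowest (in the wheel's pocket), number 5 on top; they come out in that order.
- filter_c (a point): Bystander, leave alone: white oil filter can, 80 mm diameter, 105 mm tall, standing; point at its centre (half-way up or nearly).
- bearing_c (a point): Bystander, leave alone: flat steel bearing ring, 90 mm outside, 22 mm thick, lying flat; point at its centre (half-way up or nearly).
- pulley_c (a point): Bystander, leave alone: dark steel V-belt pulley, 110 mm diameter, 45 mm tall; point at its centre (half-way up or nearly).
- cross_c (a point): Bystander, leave alone: steel universal-joint cross, 112 mm across, 36 mm tall, lying flat; point at its centre (half-way up or nearly).
- carton_c (a point): Bystander, leave alone: small cardboard carton 120 x 90 x 70 mm; point at its centre (half-way up or nearly).
- wrench_grip (a point): Bystander, leave alone: steel wrench 190 mm long lying on the table; point on its handle.
Mind the look-alikes: they are no part of the job. What is shaped like the part that bears tray_c but blue is not meant.

How it is judged:
By the outcome, as a careful person would: the job done as asked, in the order asked, and still so for the second after the job is handed in, with the robot touching nothing.
It also fails if it takes over 70 s, if anything falls off the work surface, if the arm or the gripper's body presses on something with over 40 N, if the wrist force passes 120 N, or if a joint passes its speed limit or range.

ROBOT

A 6-joint arm with a two-finger parallel gripper is mounted at the origin on the work surface. World frame = base frame: x ahead of the robot, y to its left, z up, the work surface at z = 0. Lengths are in m, angles in rad, forces in N, time in s.
With the tool pointing down it reaches from about 0.35 to 0.975 m from the base axis. Payload 4.9 kg.
Tool frame: the origin (TCP) lies at the very end of the fingers, on their centre line; the grasp point (between the pads) lies 19 mm behind it; z points along the fingers, y is the line along which they close (so a half turn about z gives the same grasp; the last joint's range is limited). The gripper opens to 85 mm and grips with 20 to 120 N. Pads are 22 mm wide; open, the fingers measure 114 mm over their backs; the gripper's body (76 mm by 85 mm) begins 54 mm behind the grasp point. The pads swing forward as they close: fully open they stand 13 mm farther back than shut.
Start: joints at [-1.368, 0.053, 1.613, -0, 1.476, -0.119], TCP at [0.198, -0.593, 0.231] pointing down, gripper open.
Joint ranges: [-3.01, 3.01], [-1.01, 2.22], [0.06, 2.58], [-1.02, 4.17], [0.09, 2.62], [-3.14, 3.14]. Speed limits (rad/s): [2.57, 2.57, 3.14, 3.14, 3.14, 3.14].

INTERFACE

Orientations are given as a unit quaternion [w, x, y, z].
In Python, from plant import state, optics, ticket, nets gives the robot as it stands. The module is installed in compiled form; this text tells all that it offers.
- The arm moves only by the shell command python3 -m inch 'ROWS' [OPENING]. ROWS is JSON, a list of rows, each an object of numbers: "dx", "dy", "dz": the shift along the tool's x, y, z as a fraction of full scale; "rx", "ry", "rz": the turn, a rotation vector about the tool's x, y, z as a fraction of full scale. In form: [{"dx": .., "dy": .., "dz": .., "rx": .., "ry": .., "rz": ..}, ...]. A call has 1 to 5 rows; each row is the pose to reach, as a shift and turn from the pose commanded when the call began, along the tool's axes at that moment; what a row does not reach only later rows make up. Full scale, the value 1, is 0.8 m for a shift and 1.5 rad for a turn. A row lasts 1/10 s, in which the tool goes at most 50 mm and 8.59 degrees, less where a joint would pass 70% of its speed; a pose out of reach is approached as far as the arm can. A call with a number of a shift or a turn outside -1 to 1 is refused whole. A call with a gripper value outside its range is refused whole. OPENING is the opening, from -1 (shut) to 1 (fully open), set as the call begins (- or left out, the last holds). The fingers move at their own pace and stop on an object; the grip force is fixed at half the most. Time passes only in rows, so rows that repeat a pose let the fingers close. It gives the time, the measured TCP pose, the force, the opening and the grip force at its end, in the units of the state.
- state(): the state, without advancing time (a new reading comes with each control period).
- optics.grab_frame(name): name is "scene" or "side" or "wrist"; returns the picture (480x640x3 uint8, red, green, blue); there is no depth.
- optics.camera_info(name): a dict with "fx", "fy", "cx", "cy" (pixels), "k1" (the pictures are not rectified: a ray, as slopes to the right and down, at radius r is drawn at 1 + k1 r^2 times it, then the intrinsics apply), "R" (3x3) and "t" (3): a world point X has camera coordinates R X + t. Camera axes: x right, y down, z forward; pixel columns grow to the right and rows downward; lengths in m; the calibration is good to about 2 mm. A picture is of the moment at which its call begins: read the wrist's pose just before it. camera_info takes no time and is no camera call; for the wrist camera it gives the pose at the moment of the call.
- ticket.job_done(): hands the job in; it is judged then, once.
Trained networks look in the newest picture that a camera, given by its name, has taken for a name from the list of things; names that differ only in an ending like _2 or _b are one class to them, and where a whole thing is asked for, a point or a joint stands for the part that bears it (a point fixed in the world has none). Each returns a list of dicts, best first, with "confidence" (0 to 1); they miss things now and then, are a little off and sometimes report something else, mostly with a low value. They report only what shows in the picture. A call takes as long as a camera call. They do not tell look-alikes from the thing itself.
- nets.boxes_of(camera, name): "bbox" ([centre column, centre row, width, height] in pixels, round what is visible of it).
- nets.outline_of(camera, name): "pixels" (480x640 bool, what is visible of it) and "bbox" ([centre column, centre row, width, height] in pixels, round what is visible of it).
The state is a dict: "time": time; "joint_pos": joint angles; "joint_vel": joint speeds; "joint_efforts": joint torques, N m; "tool_pos": TCP position; "tool_rot": TCP orientation; "contact_force": force on the tool from outside, world axes, zero at the start; "ft_torque": the same for the moment, N m; "gripper_width": opening from 0.0 (shut) to 1.0 (fully open); "grasp_force": force on a finger pad.
Only numpy, scipy, OpenCV 4.12 (cv2) and the standard library are available. Lean on these libraries where they do the work, as an engineer would, in place of code of your own. Each camera call takes 0.05 s, during which the arm holds its last target. There are 200 camera calls.

## Working session

There is one attempt and no reset: what is moved stays moved. The work goes in short steps, Python scripts to look and compute and a shell command to move; the robot and the scene stay as the last step left them, time stands still between calls to the robot, and variables do not carry over. Pictures are saved under pics/ and viewed, at most 10 in all, crops included, and the job is handed in when it is done.

```bash
mkdir -p pics; cat > h.py <<'E'
import numpy as np, cv2
from plant import state, optics, ticket, nets
from scipy.spatial.transform import Rotation as Ro
def ray(cam,u,v,info=None):
    c=info or optics.camera_info(cam); x=(u-c["cx"])/c["fx"]; y=(v-c["cy"])/c["fy"]
    rd=np.hypot(x,y); r=rd
    for _ in range(30): r=rd/(1+c["k1"]*r*r)
    s=r/rd if rd>0 else 1
    R=np.array(c["R"]); t=np.array(c["t"])
    return -R.T@t, R.T@np.array([x*s,y*s,1])
def onz(cam,u,v,z,info=None):
    o,d=ray(cam,u,v,info); return o+d*(z-o[2])/d[2]
def proj(cam,X,info=None):
    c=info or optics.camera_info(cam); p=np.array(c["R"])@np.array(X)+np.array(c["t"]); a=p[:2]/p[2]
    a=a*(1+c["k1"]*(a@a)); return np.array([a[0]*c["fx"]+c["cx"],a[1]*c["fy"]+c["cy"]])
def tool():
    s=state(); q=s["tool_rot"]; return np.array(s["tool_pos"]),Ro.from_quat([q[1],q[2],q[3],q[0]])
def save(cam,name,im=None):
    im=optics.grab_frame(cam) if im is None else im
    cv2.imwrite("pics/"+name,im[:,:,::-1]); return im
E
python3 - <<'E'
from h import *
ims=[]
for c in ["scene","side"]:
    save(c,c+"0.png"); i=optics.camera_info(c); print(c,-np.array(i["R"]).T@i["t"])
    for n in ["paddle","tray_c","b5","filter_c","bearing_c","pulley_c","cross_c","carton_c","wrench_grip"]:
        print(n,[(np.round(b["bbox"]).astype(int).tolist(),round(b["confidence"],2)) for b in nets.boxes_of(c,n)][:4])
print(state())
E
```

```text
scene [1.21276696 0.13821812 1.30173723]
paddle [([423, 283, 6, 5], 0.53)]
tray_c [([254, 255, 69, 61], 0.86), ([262, 186, 59, 44], 0.69), ([399, 324, 71, 106], 0.59)]
b5 [([418, 303, 18, 32], 0.8), ([414, 320, 13, 3], 0.55)]
filter_c [([210, 327, 35, 41], 0.57)]
bearing_c [([350, 250, 24, 26], 0.86)]
pulley_c [([484, 278, 41, 40], 0.86)]
cross_c [([459, 339, 42, 41], 0.97)]
carton_c [([171, 281, 52, 47], 0.83)]
wrench_grip [([485, 278, 36, 41], 0.74), ([396, 322, 75, 110], 0.53), ([209, 229, 15, 46], 0.52)]
side [-0.1035577  -0.96616355  0.89255339]
paddle [([378, 340, 81, 37], 0.3)]
tray_c [([300, 402, 86, 86], 0.81), ([376, 341, 81, 34], 0.72)]
b5 [([253, 236, 15, 19], 0.63)]
filter_c [([457, 302, 37, 46], 0.86)]
bearing_c [([297, 299, 29, 27], 0.62)]
pulley_c []
cross_c []
carton_c [([472, 366, 57, 62], 0.81)]
wrench_grip [([400, 404, 40, 60], 0.57)]
{'time': 1.0, 'joint_pos': array([-1.36800994e+00,  5.26874101e-02,  1.61285980e+00, -4.61078320e-06,
        1.47602307e+00, -1.19027756e-01]), 'joint_vel': array([-9.40533682e-05,  1.36688781e-03,  2.11050098e-03,  5.34846244e-04,
        1.01668256e-03, -5.71291989e-04]), 'joint_efforts': array([ 1.93668443e-04, -3.93690205e+01, -3.70471215e+01, -5.19159585e-05,
        4.74906792e-04,  1.39133709e-05]), 'tool_pos': array([ 0.19766115, -0.59291237,  0.23133543]), 'tool_rot': array([ 1.12688237e-05,  9.87082329e-01,  1.60213841e-01, -1.82485569e-06]), 'contact_force': array([ 0.46281472,  0.87520149, -0.13570795]), 'ft_torque': array([-0.03590191, -0.02208398,  0.01097064]), 'grasp_force': 0.0, 'gripper_width': 0.9995451633262354}
```

View pics/scene0.png

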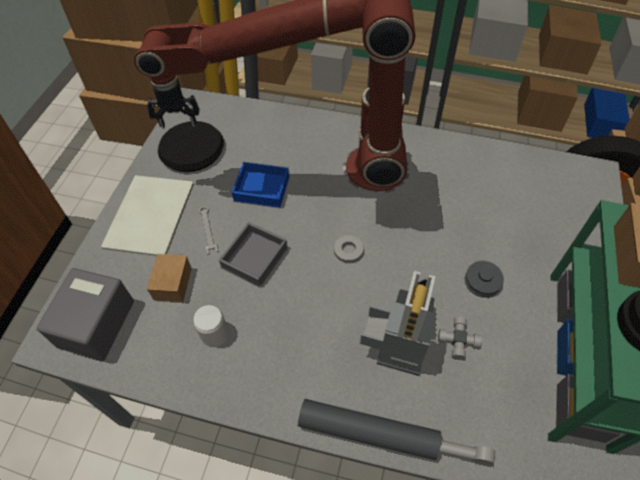

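View pics/side0.png

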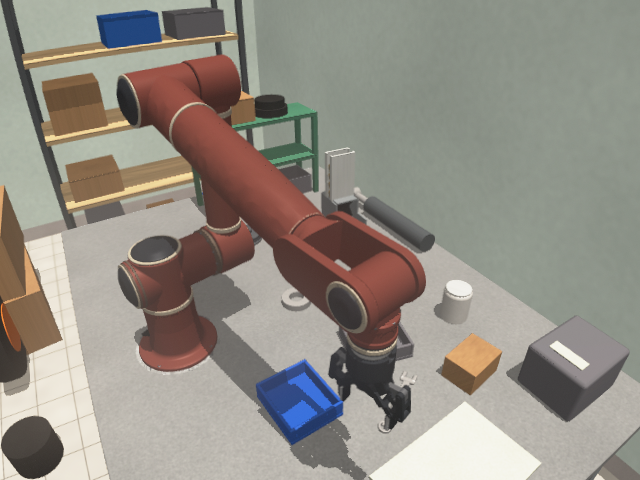

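The scene picture shows two trays: blue at (262,186), a look-alike, and grey and empty at (254,255), which fits the description. The dispenser is at about (405,325), with something that looks like the chute on its left at (375,325). The side picture is mostly blocked by the arm. I'll enlarge the tray and dispenser in one crop.

```bash
python3 - <<'E'
from h import *
im=cv2.imread("pics/scene0.png")
a=cv2.resize(im[255:385,340:500],(800,650),interpolation=cv2.INTER_CUBIC)[:600]
b=cv2.resize(im[155:295,205:300],(0,0),fx=3,fy=3)
a=cv2.resize(a,(520,390)); out=np.zeros((420,810,3),np.uint8); out[:390,:520]=a; out[:420,520:520+285]=b[:420]
cv2.imwrite("pics/crop0.png",out[:, :800])
o=nets  # outline of tray
optics.grab_frame("scene")
for m in nets.outline_of("scene","tray_c"):
    ys,xs=np.nonzero(m["pixels"]); bx=cv2.minAreaRect(np.c_[xs,ys].astype(np.float32))
    h=cv2.convexHull(np.c_[xs,ys].astype(np.int32)); ap=cv2.approxPolyDP(h,5,True)[:,0]
    print(round(m["confidence"],2),ap.tolist())
    for p in ap: print(p,np.round(onz("scene",*p,0.048),3),np.round(onz("scene",*p,0.0),3))
E
```

```text
0.88 [[287, 243], [260, 286], [220, 266], [248, 223]]
[287 243] [ 0.41  -0.195  0.048] [ 0.379 -0.208  0.   ]
[260 286] [ 0.57  -0.227  0.048] [ 0.545 -0.241  0.   ]
[220 266] [ 0.535 -0.361  0.048] [ 0.509 -0.38   0.   ]
[248 223] [ 0.367 -0.333  0.048] [ 0.335 -0.351  0.   ]
0.66 [[287, 168], [279, 208], [233, 200], [243, 163]]
[287 168] [ 0.119 -0.282  0.048] [ 0.077 -0.299  0.   ]
[279 208] [ 0.288 -0.258  0.048] [ 0.253 -0.273  0.   ]
[233 200] [ 0.292 -0.41   0.048] [ 0.257 -0.431  0.   ]
[243 163] [ 0.132 -0.434  0.048] [ 0.091 -0.456  0.   ]
0.28 [[221, 345], [204, 343], [195, 329], [200, 307], [221, 312], [228, 331]]
[221 345] [ 0.765 -0.271  0.048] [ 0.748 -0.287  0.   ]
[204 343] [ 0.771 -0.317  0.048] [ 0.755 -0.335  0.   ]
[195 329] [ 0.74  -0.356  0.048] [ 0.721 -0.375  0.   ]
[200 307] [ 0.674 -0.368  0.048] [ 0.653 -0.387  0.   ]
[221 312] [ 0.674 -0.305  0.048] [ 0.653 -0.322  0.   ]
[228 331] [ 0.723 -0.267  0.048] [ 0.704 -0.282  0.   ]
```

View pics/crop0.png

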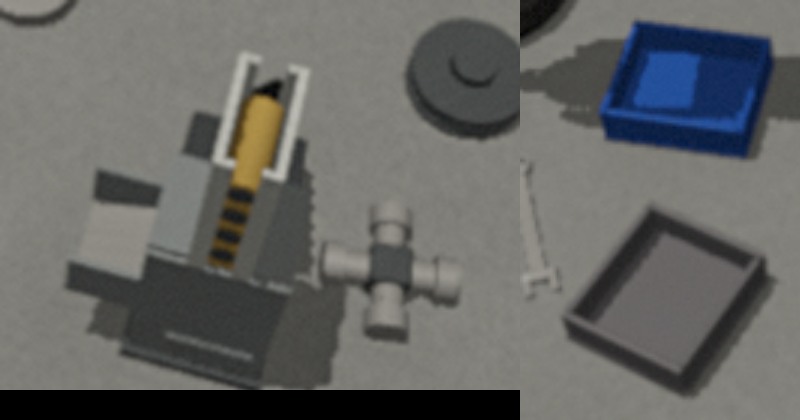

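The crop shows the grey tray (scene 254,255) empty, while the blue one (262,186) holds something, so the grey one is meant. The camera sees the dispenser from its back. The chute points image-left (world −y) and the knob side faces the robot, hidden.

```bash
python3 - <<'E'
from h import *
im=cv2.imread("pics/scene0.png")
R=[(414.8,271),(434.8,275.9),(426.8,309.8),(406.2,304.2)]
P=np.array([onz("scene",*p,0.35) for p in R]); print("rim",P.round(3).tolist(),"mag",P.mean(0).round(3))
d=(P[3]-P[0]+P[2]-P[1])/2; print("xdir",d, np.degrees(np.arctan2(d[1],d[0])), np.linalg.norm(d))
for n,c,z in [("filter",(209,325),.05),("bearing",(349,249),.011),("pulley",(484,279),.022),("cross",(460,339),.018),("carton",(170,279),.035),("wrench",(208,230),0.003),("chute",(368,330),.08),("chuteL",(361,346),.08),("chuteU",(370,309),.1)]: print(n,onz("scene",*c,z).round(3))
p,r=tool(); i=optics.camera_info("wrist"); C=-np.array(i["R"]).T@i["t"]
print("cam in tool",r.inv().apply(C-p).round(3),(r.as_matrix().T@np.array(i["R"]).T).round(2).tolist(),i["fx"]); print(r.as_matrix().round(2))
E
```

```text
rim [[0.607, 0.178, 0.35], [0.609, 0.222, 0.35], [0.695, 0.217, 0.35], [0.692, 0.173, 0.35]] mag [0.651 0.197 0.35 ]
xdir [ 0.08555382 -0.00550868  0.        ] -3.684103627235 0.08573098368165276
filter [ 0.72  -0.323  0.05 ]
bearing [ 0.362 -0.015  0.011]
pulley [0.378 0.394 0.022]
cross [0.582 0.345 0.018]
carton [ 0.605 -0.493  0.035]
wrench [ 0.393 -0.465  0.003]
chute [0.643 0.098 0.08 ]
chuteL [0.691 0.089 0.08 ]
chuteU [0.592 0.091 0.1  ]
cam in tool [ 0.078 -0.    -0.143] [[-0.0, -0.95, -0.3], [1.0, -0.0, -0.0], [0.0, -0.3, 0.95]] 421.42602981835944
[[ 0.95  0.32 -0.  ]
 [ 0.32 -0.95  0.  ]
 [-0.   -0.   -1.  ]]
```

```bash
F='{"dx":0.27,"dy":-0.116,"dz":-0.106}'
python3 -m inch '[{"dx":0.05,"dy":-0.023,"dz":-0.021},{"dx":0.11,"dy":-0.046,"dz":-0.042},{"dx":0.16,"dy":-0.07,"dz":-0.064},{"dx":0.22,"dy":-0.093,"dz":-0.085},{"dx":0.27,"dy":-0.116,"dz":-0.106}]' 1
python3 -m inch '[{"dx":0.05,"dy":-0.023,"dz":-0.021,"rz":0.08},{"dx":0.11,"dy":-0.046,"dz":-0.042,"rz":0.16},{"dx":0.16,"dy":-0.07,"dz":-0.064,"rz":0.24},{"dx":0.22,"dy":-0.093,"dz":-0.085,"rz":0.33},{"dx":0.27,"dy":-0.116,"dz":-0.106,"rz":0.33}]'
python3 -m inch '[{"dx":0},{"dx":0},{"dx":0}]'
python3 - <<'E'
from h import *
i=optics.camera_info("wrist"); save("wrist","w1.png"); p,r=tool();print(p,r.as_matrix().round(3).tolist())
for m in nets.outline_of("wrist","tray_c"):
    ys,xs=np.nonzero(m["pixels"]); h=cv2.convexHull(np.c_[xs,ys].astype(np.int32)); ap=cv2.approxPolyDP(h,6,True)[:,0]
    print(m["confidence"])
    for q in ap: print(q,onz("wrist",*q,0.048,i).round(3),onz("wrist",*q,0.0,i).round(3))
E
```

```text
[ 0.19768565 -0.5928902   0.23130832] [[0.949, 0.316, 0.0], [0.316, -0.949, 0.0], [0.0, -0.0, -1.0]]
0.61
[166  63] [ 0.262 -0.447  0.048] [ 0.261 -0.429  0.   ]
[143 220] [ 0.14  -0.454  0.048] [ 0.12  -0.438  0.   ]
[114 232] [ 0.122 -0.433  0.048] [ 0.1   -0.413  0.   ]
[  0 202] [ 0.117 -0.337  0.048] [ 0.094 -0.303  0.   ]
[ 0 21] [ 0.255 -0.322  0.048] [ 0.252 -0.286  0.   ]validation failed for argument at $[0]...
validation failed for argument at $[0]...
validation failed for argument at $[0]...
```

View pics/w1.png

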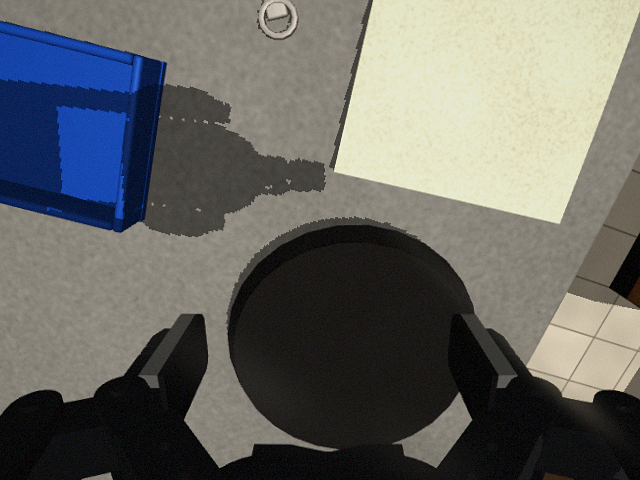

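The wrist picture shows the start view, with the blue tray at (80,130), so the moves were refused. Rows need all six numbers.

```bash
python3 -m inch '[{"dx":0.05,"dy":-0.023,"dz":-0.021,"rx":0,"ry":0,"rz":0},{"dx":0.11,"dy":-0.046,"dz":-0.042,"rx":0,"ry":0,"rz":0},{"dx":0.16,"dy":-0.07,"dz":-0.064,"rx":0,"ry":0,"rz":0},{"dx":0.22,"dy":-0.093,"dz":-0.085,"rx":0,"ry":0,"rz":0},{"dx":0.27,"dy":-0.116,"dz":-0.106,"rx":0,"ry":0,"rz":0}]' 1
python3 -m inch '[{"dx":0.05,"dy":-0.023,"dz":-0.021,"rx":0,"ry":0,"rz":0.08},{"dx":0.11,"dy":-0.046,"dz":-0.042,"rx":0,"ry":0,"rz":0.16},{"dx":0.16,"dy":-0.07,"dz":-0.064,"rx":0,"ry":0,"rz":0.24},{"dx":0.22,"dy":-0.093,"dz":-0.085,"rx":0,"ry":0,"rz":0.33},{"dx":0.27,"dy":-0.116,"dz":-0.106,"rx":0,"ry":0,"rz":0.33}]'
python3 -m inch '[{"dx":0,"dy":0,"dz":0,"rx":0,"ry":0,"rz":0},{"dx":0,"dy":0,"dz":0,"rx":0,"ry":0,"rz":0},{"dx":0,"dy":0,"dz":0,"rx":0,"ry":0,"rz":0}]'
python3 - <<'E'
from h import *
i=optics.camera_info("wrist"); save("wrist","w2.png"); p,r=tool();print(p,r.as_matrix().round(3).tolist())
for m in nets.outline_of("wrist","tray_c"):
    ys,xs=np.nonzero(m["pixels"]); h=cv2.convexHull(np.c_[xs,ys].astype(np.int32)); ap=cv2.approxPolyDP(h,6,True)[:,0]
    print(m["confidence"])
    for q in ap: print(q,onz("wrist",*q,0.048,i).round(3),onz("wrist",*q,0.0,i).round(3))
E
```

```text
time: 1.7
tool_pos: [0.3723, -0.437, 0.3156]
tool_rot: [0.0, 0.987, 0.16, 0.0]
contact_force: [0.1, -0.5, -0.6]
gripper_width: 0.999
grasp_force: 0.0
time: 2.2
tool_pos: [0.5459, -0.2824, 0.3994]
tool_rot: [0.0, 0.996, -0.088, 0.0]
contact_force: [-0.4, -1.0, 0.7]
gripper_width: 1.0
grasp_force: 0.0
time: 2.5
tool_pos: [0.5441, -0.2844, 0.398]
tool_rot: [-0.0, 0.996, -0.087, -0.001]
contact_force: [-0.6, -0.5, 0.7]
gripper_width: 0.995
grasp_force: 0.0
[ 0.54380171 -0.28473107  0.39780914] [[0.985, -0.174, -0.001], [-0.174, -0.985, 0.001], [-0.002, -0.0, -1.0]]
0.86
[401 177] [ 0.524 -0.369  0.048] [ 0.515 -0.376  0.   ]
[407 198] [ 0.498 -0.373  0.048] [ 0.486 -0.38   0.   ]
[391 304] [ 0.362 -0.336  0.048] [ 0.337 -0.34   0.   ]
[286 297] [ 0.395 -0.204  0.048] [ 0.373 -0.195  0.   ]
[293 170] [ 0.554 -0.245  0.048] [ 0.548 -0.24   0.   ]
0.79
[471 420] [ 0.155 -0.428  0.048] [ 0.109 -0.44   0.   ]
[449 442] [ 0.12  -0.393  0.048] [ 0.071 -0.402  0.   ]
[408 450] [ 0.116 -0.331  0.048] [ 0.067 -0.334  0.   ]
[373 443] [ 0.139 -0.281  0.048] [ 0.092 -0.28   0.   ]
[353 365] [ 0.279 -0.273  0.048] [ 0.246 -0.271  0.   ]
[447 344] [ 0.289 -0.403  0.048] [ 0.257 -0.413  0.   ]
```

View pics/w2.png

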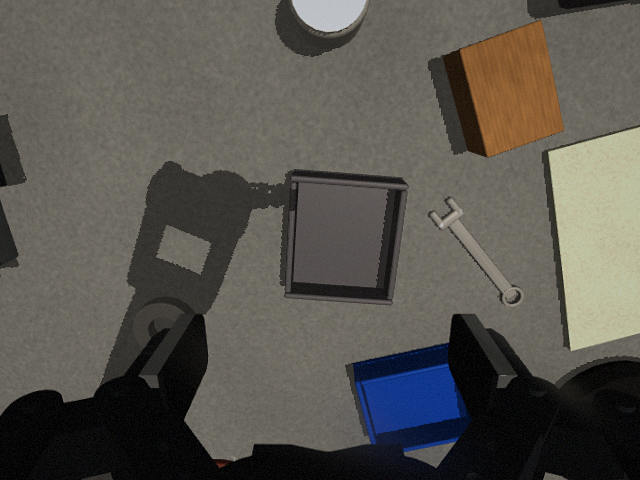

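The wrist view shows the grey tray with rim corners near (292,180), (407,187), (391,304) and (286,297). It is clear of the wrench, carton and blue tray.

```bash
cat >> h.py <<'E'
def delta(target_p,target_R):
    p,r=tool(); d=r.inv().apply(np.array(target_p)-p)/0.8; w=(r.inv()*target_R).as_rotvec()/1.5
    print("d",d.round(4),"r",w.round(4)); 
def down(yaw): # tool x at world yaw, z down
    c,s=np.cos(yaw),np.sin(yaw); return Ro.from_matrix(np.array([[c,s,0],[s,-c,0],[0,0,-1]]))
E
python3 - <<'E'
from h import *
im=cv2.imread("pics/w2.png")
P=np.array([onz("wrist",*q,0.048) for q in [(292,180),(407,187),(391,304),(286,297)]])
c=P.mean(0); print(P.round(3).tolist(),c)
x=(P[0]-P[3]+P[1]-P[2])/2; y=(P[0]-P[1]+P[3]-P[2])/2
print(np.linalg.norm(x),np.linalg.norm(y),np.degrees(np.arctan2(x[1],x[0])),np.degrees(np.arctan2(y[1],y[0]))-90)
yaw=np.radians((np.degrees(np.arctan2(x[1],x[0]))+np.degrees(np.arctan2(y[1],y[0]))-90)/2)
g=c[:2]-66*1e-3*np.array([-np.sin(yaw),np.cos(yaw)]); print("g",g,yaw)
delta([*g,0.12],down(yaw)); delta([*g,0.022],down(yaw)); 
E
```

```text
[[0.543, -0.242, 0.048], [0.511, -0.374, 0.048], [0.362, -0.336, 0.048], [0.395, -0.204, 0.048]] [ 0.45245141 -0.28902563  0.048     ]
0.15309119491599535 0.1363465772279524 -14.465223743933668 -13.908668223862762
g [ 0.4362757  -0.35301271] -0.2476089182216103
d [-0.1169  0.1074  0.3474] r [-0.0003  0.001   0.0484]
d [-0.1167  0.1075  0.4699] r [-0.0003  0.001   0.0484]
```

```bash
python3 -m inch '[{"dx":-0.025,"dy":0.022,"dz":0.05,"rx":0,"ry":0,"rz":0.01},{"dx":-0.05,"dy":0.044,"dz":0.1,"rx":0,"ry":0,"rz":0.02},{"dx":-0.075,"dy":0.066,"dz":0.15,"rx":0,"ry":0,"rz":0.03},{"dx":-0.1,"dy":0.09,"dz":0.2,"rx":0,"ry":0,"rz":0.04},{"dx":-0.117,"dy":0.107,"dz":0.25,"rx":0,"ry":0,"rz":0.048}]' 0.2
python3 -m inch '[{"dx":0,"dy":0,"dz":0.05,"rx":0,"ry":0,"rz":0},{"dx":0,"dy":0,"dz":0.08,"rx":0,"ry":0,"rz":0},{"dx":0,"dy":0,"dz":0.1,"rx":0,"ry":0,"rz":0},{"dx":0,"dy":0,"dz":0.1,"rx":0,"ry":0,"rz":0}]'
python3 - <<'E'
from h import *
yaw=-.2476
delta([.4363,-.353,.022],down(yaw)); p,r=tool(); print(p)
i=optics.camera_info("wrist"); save("wrist","w3.png")
E
```

```text
time: 3.1
tool_pos: [0.4351, -0.3534, 0.1969]
tool_rot: [0.0, 0.992, -0.124, -0.0]
contact_force: [1.1, -0.8, -0.8]
gripper_width: 0.598
grasp_force: 0.0
time: 3.5
tool_pos: [0.4358, -0.3513, 0.1159]
tool_rot: [-0.002, 0.992, -0.123, -0.002]
contact_force: [0.8, 0.7, 0.2]
gripper_width: 0.598
grasp_force: 0.0
d [0.0017 0.0022 0.1174] r [-0.0019  0.003   0.0007]
[ 0.43579179 -0.35133565  0.11591042]
```

View pics/w3.png

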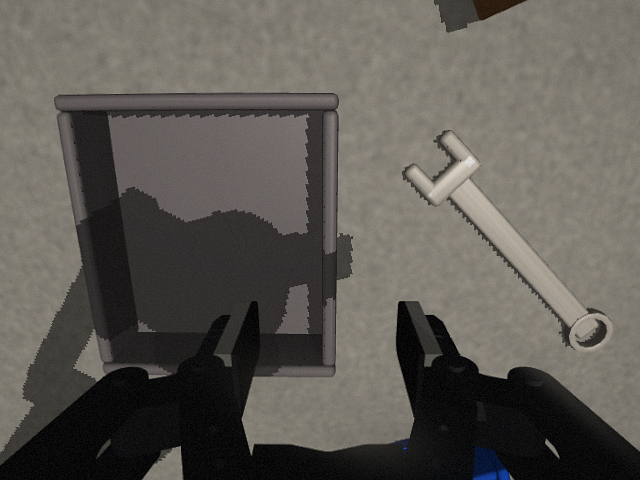

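The view shows the tray rim square to the gripper, with the wall at column 330 midway between the fingers and the wrench clear at (450,170). I'll descend and grip.

```bash
python3 - <<'E'
from h import *
P=np.array([onz("wrist",*q,0.048) for q in [(55,102),(338,102),(335,376),(104,376)]]); print(P.round(3).tolist(),P.mean(0).round(4))
x=(P[0]-P[3]+P[1]-P[2])/2; y=(P[0]-P[1]+P[3]-P[2])/2
print(np.linalg.norm(x),np.linalg.norm(y),np.degrees(np.arctan2(x[1],x[0])),np.degrees(np.arctan2(y[1],y[0]))-90)
E
python3 -m inch '[{"dx":0,"dy":0,"dz":0.04,"rx":0,"ry":0,"rz":0},{"dx":0,"dy":0.001,"dz":0.08,"rx":0,"ry":0,"rz":0},{"dx":0.002,"dy":0.002,"dz":0.1,"rx":0,"ry":0,"rz":0},{"dx":0.002,"dy":0.002,"dz":0.115,"rx":0,"ry":0,"rz":0},{"dx":0.002,"dy":0.002,"dz":0.115,"rx":0,"ry":0,"rz":0}]'
python3 -m inch '[{"dx":0,"dy":0,"dz":0,"rx":0,"ry":0,"rz":0},{"dx":0,"dy":0,"dz":0,"rx":0,"ry":0,"rz":0},{"dx":0,"dy":0,"dz":0,"rx":0,"ry":0,"rz":0},{"dx":0,"dy":0,"dz":0,"rx":0,"ry":0,"rz":0},{"dx":0,"dy":0,"dz":0,"rx":0,"ry":0,"rz":0}]' -1
python3 -m inch '[{"dx":0,"dy":0,"dz":0,"rx":0,"ry":0,"rz":0},{"dx":0,"dy":0,"dz":0,"rx":0,"ry":0,"rz":0}]'
```

```text
[[0.548, -0.241, 0.048], [0.512, -0.376, 0.048], [0.361, -0.337, 0.048], [0.394, -0.201, 0.048]] [ 0.4537 -0.2887  0.048 ]
0.15746874995398025 0.1402421361974912 -14.453506471358875 -14.109505554221485
time: 4.05
tool_pos: [0.4388, -0.354, 0.0263]
tool_rot: [-0.0, 0.992, -0.122, -0.0]
contact_force: [-0.5, 0.1, 0.8]
gripper_width: 0.604
grasp_force: 0.0
time: 4.55
tool_pos: [0.44, -0.3545, 0.0285]
tool_rot: [0.0, 0.992, -0.122, 0.001]
contact_force: [0.9, 3.2, 6.1]
gripper_width: 0.076
grasp_force: 62.8
time: 4.75
tool_pos: [0.44, -0.3545, 0.0286]
tool_rot: [0.0, 0.992, -0.122, 0.001]
contact_force: [0.0, 3.5, 6.1]
gripper_width: 0.077
grasp_force: 62.8
```

```bash
python3 -m inch '[{"dx":0,"dy":0,"dz":-0.006,"rx":0,"ry":0,"rz":0},{"dx":0.01,"dy":-0.02,"dz":-0.006,"rx":0,"ry":0,"rz":0},{"dx":0.03,"dy":-0.055,"dz":-0.006,"rx":0,"ry":0,"rz":0},{"dx":0.05,"dy":-0.1,"dz":-0.006,"rx":0,"ry":0,"rz":0},{"dx":0.07,"dy":-0.14,"dz":-0.006,"rx":0,"ry":0,"rz":0}]'
python3 -m inch '[{"dx":0.02,"dy":-0.04,"dz":0,"rx":0,"ry":0,"rz":-0.02},{"dx":0.04,"dy":-0.08,"dz":0,"rx":0,"ry":0,"rz":-0.05},{"dx":0.06,"dy":-0.12,"dz":0,"rx":0,"ry":0,"rz":-0.08},{"dx":0.08,"dy":-0.16,"dz":0,"rx":0,"ry":0,"rz":-0.11},{"dx":0.096,"dy":-0.2,"dz":0,"rx":0,"ry":0,"rz":-0.122}]'
python3 -m inch '[{"dx":0,"dy":0,"dz":0,"rx":0,"ry":0,"rz":0},{"dx":0,"dy":0,"dz":0,"rx":0,"ry":0,"rz":0}]'
python3 - <<'E'
from h import *
save("scene","s1.png");i=optics.camera_info("wrist"); save("wrist","w4.png"); p,r=tool();print(p,r.as_matrix().round(3).tolist(),state()["contact_force"])
a=cv2.imread("pics/s1.png")[200:400,280:480]; b=cv2.imread("pics/w4.png")
out=np.zeros((600,800,3),np.uint8); out[:400,:400]=cv2.resize(a,(400,400),interpolation=cv2.INTER_CUBIC); out[:300,400:]=cv2.resize(b,(400,300)); 
out[300:600,400:]=cv2.resize(cv2.imread("pics/s1.png")[260:360,340:473],(400,300),interpolation=cv2.INTER_CUBIC); cv2.imwrite("pics/c4.png",out)
E
```

```text
time: 5.25
tool_pos: [0.5198, -0.2577, 0.0303]
tool_rot: [-0.0, 0.992, -0.122, -0.001]
contact_force: [-0.2, -0.4, -5.0]
gripper_width: 0.076
grasp_force: 61.2
time: 5.75
tool_pos: [0.6334, -0.1215, 0.0302]
tool_rot: [0.0, 1.0, -0.03, -0.001]
contact_force: [0.1, -1.3, -3.9]
gripper_width: 0.077
grasp_force: 61.3
time: 5.95
tool_pos: [0.6328, -0.1218, 0.0302]
tool_rot: [0.0, 1.0, -0.03, -0.001]
contact_force: [-0.6, -0.6, -4.5]
gripper_width: 0.077
grasp_force: 61.3
[ 0.63241731 -0.1229907   0.0304576 ] [[0.998, -0.062, -0.002], [-0.062, -0.998, -0.0], [-0.002, 0.0, -1.0]] [ 0.0496299  -0.27360138 -5.7131901 ]
```

View pics/c4.png

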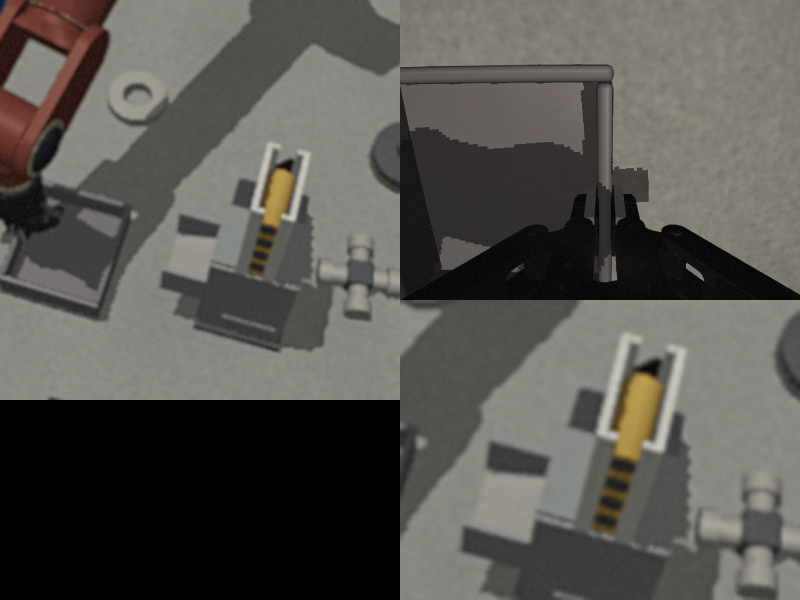

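The scene crop shows the tray hung in the gripper, clear of everything. The chute floor's lip runs from about (368,317) to (363,336) in scene pixels. I'll work out the lip position.

```bash
python3 - <<'E'
from h import *
A=onz("scene",368.3,316.7,.08);B=onz("scene",363.3,335.7,.08); print("lip",A,B,(A+B)/2,np.degrees(np.arctan2(*(B-A)[[1,0]])),np.linalg.norm(B-A))
A=onz("scene",377.5,364,.0);B=onz("scene",420,375,.0); print("base back",A,B,np.degrees(np.arctan2(*(B-A)[[1,0]]))-90)
# line fits on white rim: long edges
im=cv2.imread("pics/s1.png").astype(int); w=(im.min(2)>190); w[:260]=0;w[320:]=0;w[:,:395]=0;w[:,445:]=0
ys,xs=np.nonzero(w); print(len(xs))
Q=np.array([onz("scene",x,y,.35)[:2] for x,y in zip(xs,ys)],np.float32); r=cv2.minAreaRect(Q*1000); print(r)
for m in nets.outline_of("scene","paddle")[:2]: print(m["bbox"],m["confidence"])
yaw=np.radians(-3.7); 
E
```

```text
lip [0.60555519 0.09065626 0.08      ] [0.66207115 0.08903314 0.08      ] [0.63381317 0.0898447  0.08      ] -1.6450638841380913 0.05653926072006835
base back [0.69737555 0.13973239 0.        ] [0.70111785 0.25527214 0.        ] -1.8551460033331608
0Traceback (most recent call last):
  File "<stdin>", line 7, in <module>
cv2.error: OpenCV(4.12.0) /io/opencv/modules/imgproc/src/convhull.cpp:143: error: (-215:Assertion failed) total >= 0 && (depth == CV_32F || depth == CV_32S) in function 'convexHull'
```

```bash
python3 - <<'E'
from h import *
im=cv2.imread("pics/s1.png").astype(int)
for T in (150,165,180):
    w=(im.min(2)>T).astype(np.uint8); w[:262]=0;w[320:]=0;w[:,:400]=0;w[:,442:]=0
    n,l,s,c=cv2.connectedComponentsWithStats(w); k=1+np.argmax(s[1:,4]); ys,xs=np.nonzero(l==k)
    Q=np.array([onz("scene",x,y,.35)[:2] for x,y in zip(xs,ys)],np.float32); print(T,len(xs),cv2.minAreaRect(Q*1000))
E
```

```text
150 126 ((651.640869140625, 213.70164489746094), (13.806376457214355, 87.78617095947266), 85.93576049804688)
165 94 ((652.2278442382812, 214.02452087402344), (11.942607879638672, 85.38238525390625), 84.86465454101562)
180 28 ((643.5287475585938, 176.38438415527344), (2.085538864135742, 56.44721221923828), 86.76854705810547)
```

```bash
python3 -m inch '[{"dx":0,"dy":-0.03,"dz":0,"rx":0,"ry":0,"rz":0},{"dx":0.001,"dy":-0.07,"dz":0,"rx":0,"ry":0,"rz":0},{"dx":0.002,"dy":-0.105,"dz":0,"rx":0,"ry":0,"rz":0},{"dx":0.002,"dy":-0.133,"dz":0,"rx":0,"ry":0,"rz":0},{"dx":0.002,"dy":-0.133,"dz":0.003,"rx":0,"ry":0,"rz":0}]'
python3 -m inch '[{"dx":0,"dy":0,"dz":0.002,"rx":0,"ry":0,"rz":0},{"dx":0,"dy":0,"dz":0.003,"rx":0,"ry":0,"rz":0}]'
python3 -m inch '[{"dx":0,"dy":0,"dz":0,"rx":0,"ry":0,"rz":0},{"dx":0,"dy":0,"dz":0,"rx":0,"ry":0,"rz":0},{"dx":0,"dy":0,"dz":0,"rx":0,"ry":0,"rz":0},{"dx":0,"dy":0,"dz":0,"rx":0,"ry":0,"rz":0}]' -0.1
python3 -m inch '[{"dx":0,"dy":0,"dz":-0.03,"rx":0,"ry":0,"rz":0},{"dx":0,"dy":0,"dz":-0.09,"rx":0,"ry":0,"rz":0},{"dx":0,"dy":0,"dz":-0.15,"rx":0,"ry":0,"rz":0},{"dx":0,"dy":0,"dz":-0.21,"rx":0,"ry":0,"rz":0},{"dx":0,"dy":0,"dz":-0.25,"rx":0,"ry":0,"rz":0}]'
python3 - <<'E'
from h import *
# viewing pose for knob: camera optical axis aligned with knob axis roughly, knob ~ console
x=np.array([np.cos(-.063),np.sin(-.063),0]); y=np.array([-x[1],x[0],0]); z=np.array([0,0,1.])
mag=np.array([.6515,.197,0]); k=mag-.12*x+.13*z   # guess of knob
a=-np.sin(np.radians(35))*x+np.cos(np.radians(35))*z
p,r=tool(); i=optics.camera_info("wrist"); M=np.array(i["R"]).T; C=-M@i["t"]
print("tcp",p,"guess knob",k,"axis",a)
# tool with z=-a, x ~ up-slope or down-slope
tz=-a
for nm,tx in (("up",np.cos(np.radians(35))*x+np.sin(np.radians(35))*z),("side",y)):
    R=Ro.from_matrix(np.c_[tx,np.cross(tz,tx),tz]); pos=k+a*0.12; print(nm,pos); delta(pos,R)
    delta(p,R)
E
```

```text
time: 6.55
tool_pos: [0.6414, -0.0149, 0.0291]
tool_rot: [-0.0, 1.0, -0.03, -0.0]
contact_force: [0.3, 0.9, -4.0]
gripper_width: 0.075
grasp_force: 61.4
time: 6.75
tool_pos: [0.6418, -0.0162, 0.0285]
tool_rot: [-0.001, 0.999, -0.032, -0.0]
contact_force: [-6.1, 6.6, 9.1]
gripper_width: 0.076
grasp_force: 63.2
time: 7.15
tool_pos: [0.6422, -0.0172, 0.0271]
tool_rot: [0.0, 1.0, -0.032, 0.0]
contact_force: [-0.6, 0.1, -0.3]
gripper_width: 0.452
grasp_force: 0.0
time: 7.65
tool_pos: [0.6432, -0.0168, 0.2317]
tool_rot: [0.0, 1.0, -0.031, 0.003]
contact_force: [0.3, -0.8, 0.4]
gripper_width: 0.448
grasp_force: 0.0
tcp [ 0.64321915 -0.01684397  0.23165161] guess knob [0.53173806 0.204555   0.13      ] axis [-0.57243855  0.03611142  0.81915204]
up [0.46304544 0.20888837 0.22829825]
d [-0.2424 -0.2675  0.0027] r [3.000e-04 4.035e-01 4.000e-04]
d [0. 0. 0.] r [3.000e-04 4.035e-01 4.000e-04]
side [0.46304544 0.20888837 0.22829825]
d [-0.2424 -0.2675  0.0027] r [-0.3158  0.3163 -1.0118]
d [0. 0. 0.] r [-0.3158  0.3163 -1.0118]
```

```bash
python3 -m inch '[{"dx":-0.04,"dy":-0.02,"dz":-0.02,"rx":0,"ry":0,"rz":0},{"dx":-0.08,"dy":-0.05,"dz":-0.03,"rx":0,"ry":0,"rz":0},{"dx":-0.12,"dy":-0.08,"dz":-0.045,"rx":0,"ry":0,"rz":0},{"dx":-0.16,"dy":-0.11,"dz":-0.06,"rx":0,"ry":0,"rz":0},{"dx":-0.2,"dy":-0.14,"dz":-0.075,"rx":0,"ry":0,"rz":0}]' 1
python3 -m inch '[{"dx":-0.03,"dy":-0.03,"dz":-0.01,"rx":0,"ry":0.08,"rz":0},{"dx":-0.06,"dy":-0.06,"dz":-0.02,"rx":0,"ry":0.16,"rz":0},{"dx":-0.09,"dy":-0.09,"dz":-0.03,"rx":0,"ry":0.24,"rz":0},{"dx":-0.12,"dy":-0.11,"dz":-0.04,"rx":0,"ry":0.32,"rz":0},{"dx":-0.133,"dy":-0.127,"dz":-0.054,"rx":0,"ry":0.4,"rz":0}]'
python3 -m inch '[{"dx":0,"dy":0,"dz":0,"rx":0,"ry":0,"rz":0},{"dx":0,"dy":0,"dz":0,"rx":0,"ry":0,"rz":0},{"dx":0,"dy":0,"dz":0,"rx":0,"ry":0,"rz":0}]'
python3 - <<'E'
from h import *
i=optics.camera_info("wrist"); save("wrist","w5.png"); print(tool()[0],tool()[1].as_matrix().round(3).tolist(),state()["joint_pos"].round(2))
for m in nets.boxes_of("wrist","paddle")+nets.boxes_of("wrist","console"): print(m)
import json; json.dump({k:np.array(v).tolist() for k,v in i.items()},open("w5.json","w"))
E
```

```text
time: 8.15
tool_pos: [0.488, 0.1059, 0.2873]
tool_rot: [-0.0, 1.0, -0.032, 0.0]
contact_force: [1.1, 1.0, 0.5]
gripper_width: 1.003
grasp_force: 0.0
time: 8.65
tool_pos: [0.3881, 0.2138, 0.331]
tool_rot: [0.008, 0.954, -0.03, 0.298]
contact_force: [-0.6, -0.3, 0.3]
gripper_width: 0.999
grasp_force: 0.0
time: 8.95
tool_pos: [0.39, 0.2127, 0.33]
tool_rot: [0.01, 0.955, -0.03, 0.295]
contact_force: [-0.9, -0.4, -0.7]
gripper_width: 0.999
grasp_force: 0.0
[0.39021707 0.21247333 0.32983996] [[0.824, -0.065, 0.562], [-0.053, -0.998, -0.037], [0.564, 0.001, -0.826]] [ 0.53 -0.79  2.17 -0.34  1.27  2.19]
{'bbox': [329.8, 204.0, 53.6, 82.8], 'confidence': 0.88}
{'bbox': [162.6, 370.9, 107.8, 99.0], 'confidence': 0.58}
{'bbox': [327.5, 193.1, 45.3, 41.9], 'confidence': 0.97}
```

View pics/w5.png

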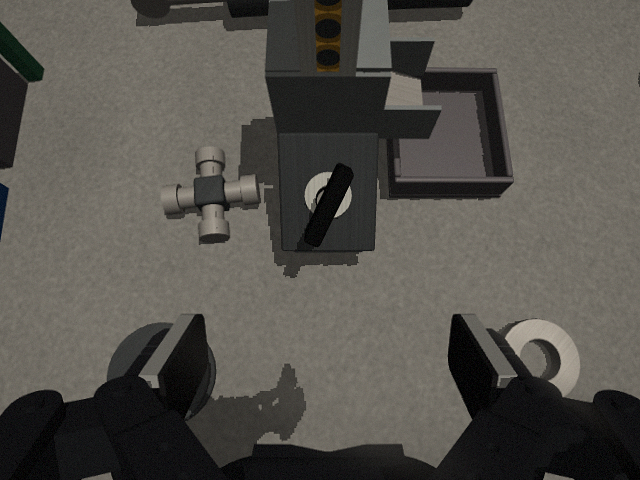

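The view shows the console face from (278,133) to (375,250) and the knob disc at (328,196). The black paddle runs from (343,168) to (313,243). The tray sits under the chute lip, at columns 388–512. I'll fit the paddle model to this picture.

```bash
cat > fit.py <<'E'
from h import *
from scipy.optimize import minimize
import json
i=json.load(open("w5.json")); im=cv2.imread("pics/w5.png").astype(int)
yaw=-.063; x=np.array([np.cos(yaw),np.sin(yaw),0]); y=np.array([-x[1],x[0],0]); z=np.array([0,0,1.])
t=np.radians(35); a=-np.sin(t)*x+np.cos(t)*z; u=np.cos(t)*x+np.sin(t)*z   # u: up-slope; console axes u,y,a
mag=np.array([.6515,.197,0])
def onplane(px,n,d):
    o,v=ray("wrist",*px,i); return o+v*(d-n@o)/(n@v)
lo=[onplane(p,x,x@mag-.165) for p in ((282,250),(375,250))]; hi=[onplane(p,x,x@mag-.044) for p in ((278,133),(377,133))]
for n,q in (("lo",lo),("hi",hi)):
    for p in q: print(n,np.round([x@(p-mag),y@(p-mag),p[2]],4))
E
python3 - <<'E'
from fit import *
reg=im[150:262,290:370]; m=np.zeros((480,640),np.uint8); m[150:262,290:370]=(reg.max(2)<32)
n,l,s,c=cv2.connectedComponentsWithStats(m); k=1+np.argmax(s[1:,4]); m=(l==k).astype(np.uint8); print(s[k])
S=4; M=cv2.resize(m[130:280,270:400],None,fx=S,fy=S,interpolation=cv2.INTER_LINEAR)
def cost(q):
    P=q[:3]; d=np.cos(q[3])*u+np.sin(q[3])*(y); e=np.cross(a,d)
    # handed: u x y = ? use a as z
    pts=[proj("wrist",P+sx*.038*d+sy*.008*e+sz*.018*a,i) for sx in(-1,1) for sy in(-1,1) for sz in(-1,1)]
    h=cv2.convexHull(((np.array(pts)-[270,130]+.5)*S).astype(np.float32)).astype(np.int32)
    I=np.zeros_like(M); cv2.fillConvexPoly(I,h,1); return 1-(I&M).sum()/(I|M).sum()
o,v=ray("wrist",328,204,i); 
best=None
for dep in (.38,.40,.42):
  for th in (-.4,-.2,-.6,.4):
    r=minimize(cost,[*(o+v*dep),th],method="Nelder-Mead",options=dict(initial_simplex=np.array([o.tolist()+[0]]*5)*0+np.array([*(o+v*dep),th])+np.vstack([np.zeros(4),np.diag([.01,.01,.01,.15])]),maxiter=400))
    if best is None or r.fun<best.fun: best=r
    print(dep,th,r.fun.round(3),r.x.round(4))
P=best.x[:3]; con=P-.041*a; print("console disp frame",x@(con-mag),y@(con-mag),con[2],"theta",np.degrees(best.x[3]))
E
```

```text
lo [-0.165   0.0464  0.0691]
lo [-0.165  -0.0503  0.0688]
hi [-0.044   0.0516  0.097 ]
hi [-0.044  -0.0535  0.0969]
[ 294  163   60   89 1977]
0.38 -0.4 0.132 [ 0.5079  0.2071  0.1391 -0.441 ]
0.38 -0.2 0.132 [ 0.5084  0.2069  0.1388 -0.449 ]
0.38 -0.6 0.134 [ 0.51    0.2068  0.1337 -0.4445]
0.38 0.4 0.156 [ 0.4997  0.2086  0.1588 -0.4336]
0.4 -0.4 0.136 [ 0.5138  0.206   0.1259 -0.4521]
0.4 -0.2 0.137 [ 0.5146  0.2058  0.1247 -0.4507]
0.4 -0.6 0.144 [ 0.5186  0.2048  0.1169 -0.4413]
0.4 0.4 0.134 [ 0.5071  0.2073  0.1414 -0.4452]
0.42 -0.4 0.138 [ 0.5157  0.2054  0.1229 -0.4442]
0.42 -0.2 0.137 [ 0.5152  0.2055  0.124  -0.443 ]
0.42 -0.6 0.155 [ 0.5222  0.2044  0.1085 -0.4427]
0.42 0.4 0.136 [ 0.5148  0.2055  0.1247 -0.4506]
console disp frame -0.12043928586601191 0.0010606203947803212 0.10547776373572731 theta -25.267523496516933
```

```bash
python3 - <<'E'
from fit import *
C,_=ray("wrist",300,200,i); print("cam",x@(C-mag),y@(C-mag),C[2])
n=a; p0=(lo[0]+lo[1])/2
for dz in (0,-.006,-.012):
    # lo edge moved along its ray
    o,v=ray("wrist",328.5,250,i); P0=p0+(-v/np.linalg.norm(v))*0 + v/np.linalg.norm(v)*(-dz)
    q=[onplane(p,n,n@P0) for p in ((282,250),(375,250),(278,133),(377,133),(328,195))]
    print(dz,"widths",np.linalg.norm(q[0]-q[1]),np.linalg.norm(q[2]-q[3]),"console",np.round([x@(q[4]-mag),y@(q[4]-mag),q[4][2]],4),"hi",x@(q[2]-mag), q[2][2])
d=np.cos(-.445)*u+np.sin(-.445)*y
R=Ro.from_matrix(np.c_[d,np.cross(-a,d),-a]); delta(np.array([.509,.207,.137])+.1*a,R)
E
```

```text
lo [-0.165   0.0464  0.0691]
lo [-0.165  -0.0503  0.0688]
hi [-0.044   0.0516  0.097 ]
hi [-0.044  -0.0535  0.0969]
cam -0.2778358966149567 -0.0003835727723182796 0.4923223365859895
0 widths 0.09671282328901872 0.09444209681673393 console [-0.1172 -0.0014  0.1024] hi -0.0677095005162053 0.13707803855145656
-0.006 widths 0.09803721478105207 0.09573539283747035 console [-0.115  -0.0014  0.0971] hi -0.06483201641657181 0.13221330076477977
-0.012 widths 0.09936160627308535 0.09702868885820674 console [-0.1128 -0.0014  0.0917] hi -0.06195453231693843 0.12734856297810287
d [-0.0146 -0.0029  0.1577] r [0.0029 0.0078 0.2959]
```

```bash
python3 -m inch '[{"dx":-0.003,"dy":0,"dz":0.03,"rx":0,"ry":0,"rz":0.07},{"dx":-0.006,"dy":-0.001,"dz":0.07,"rx":0,"ry":0.002,"rz":0.14},{"dx":-0.01,"dy":-0.002,"dz":0.11,"rx":0,"ry":0.004,"rz":0.21},{"dx":-0.015,"dy":-0.003,"dz":0.14,"rx":0.003,"ry":0.008,"rz":0.296},{"dx":-0.015,"dy":-0.003,"dz":0.14,"rx":0.003,"ry":0.008,"rz":0.296}]' 1
python3 -m inch '[{"dx":0,"dy":0,"dz":0,"rx":0,"ry":0,"rz":0},{"dx":0,"dy":0,"dz":0,"rx":0,"ry":0,"rz":0}]'
python3 - <<'E'
from h import *
import json
i=optics.camera_info("wrist"); save("wrist","w6.png"); print(tool()[0],state()["joint_pos"].round(2))
json.dump({k:np.array(v).tolist() for k,v in i.items()},open("w6.json","w"))
E
cat > fit2.py <<'E'
from fit import *
S=3
def load(n,box):
    inf=json.load(open(n+".json")); m=cv2.imread("pics/"+n+".png"); c0,r0,c1,r1=box
    m=(m[r0:r1,c0:c1].max(2)<32).astype(np.uint8); nn,l,s,c=cv2.connectedComponentsWithStats(m); k=1+np.argmax(s[1:,4]); print(n,s[k])
    return inf,cv2.resize((l==k).astype(np.uint8),None,fx=S,fy=S,interpolation=cv2.INTER_LINEAR),box
def run(V,x0):
    def cost(q):
        P=q[:3]; d=np.cos(q[3])*u+np.sin(q[3])*y; e=np.cross(a,d); s=0
        for inf,M,b in V:
            pts=[proj("wrist",P+sx*.038*d+sy*.008*e+sz*.018*a,inf) for sx in(-1,1) for sy in(-1,1) for sz in(-1,1)]
            h=cv2.convexHull(((np.array(pts)-b[:2]+.5)*S).astype(np.float32)).astype(np.int32)
            I=np.zeros_like(M); cv2.fillConvexPoly(I,h,1); s+=1-(I&M).sum()/(I|M).sum()
        return s
    best=None
    for k in range(4):
        s0=np.array(x0)+np.array([0,0,(-.012,0,.012,.005)[k],0]); 
        r=minimize(cost,s0,method="Nelder-Mead",options=dict(initial_simplex=s0+np.vstack([np.zeros(4),np.diag([.008,.008,.008,.1])]),maxiter=400))
        print(r.fun.round(3),r.x.round(4)); best=r if best is None or r.fun<best.fun else best
    con=best.x[:3]-.041*a; print("con",np.round([x@(con-mag),y@(con-mag),con[2]],4),np.degrees(best.x[3])); return best.x
E
python3 - <<'E'
from fit2 import *
m=cv2.imread("pics/w6.png"); print([proj("wrist",[.509,.207,.137],json.load(open("w6.json")))])
cv2.imwrite("pics/w6v.png",m)
E
```

```text
time: 9.6
tool_pos: [0.442, 0.2103, 0.2252]
tool_rot: [-0.055, 0.924, -0.24, 0.292]
contact_force: [-0.6, -0.3, -0.1]
gripper_width: 1.002
grasp_force: 0.0
time: 9.8
tool_pos: [0.4435, 0.2125, 0.233]
tool_rot: [-0.058, 0.923, -0.238, 0.297]
contact_force: [-0.1, -1.0, 0.3]
gripper_width: 0.999
grasp_force: 0.0
[0.44344434 0.21271755 0.23325382] [ 0.46 -0.64  2.25 -0.34  1.01  2.64]
lo [-0.165   0.0464  0.0691]
lo [-0.165  -0.0503  0.0688]
hi [-0.044   0.0516  0.097 ]
hi [-0.044  -0.0535  0.0969]
[array([331.71275746, 232.19344371])]
```

View pics/w6v.png

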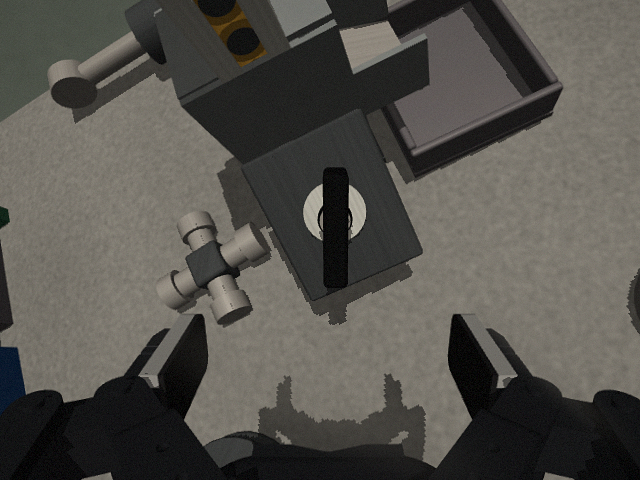

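The bar is now vertical in the picture, at columns 323–348 and rows 167–287. Joint 6 rises with tool rz, so I need to turn back half a turn before gripping.

```bash
python3 - <<'E'
from fit2 import *
V=[load("w5",(290,150,370,262)),load("w6",(300,150,375,302))]
q=run(V[1:],[.509,.207,.137,-.445]); q=run(V,[.509,.207,.137,-.445])
P=q[:3]; d=-(np.cos(q[3])*u+np.sin(q[3])*y)
R=Ro.from_matrix(np.c_[d,np.cross(-a,d),-a]); print("P",P)
p,r=tool(); delta(p,R); delta(P+.1*a,R)
E
```

```text
lo [-0.165   0.0464  0.0691]
lo [-0.165  -0.0503  0.0688]
hi [-0.044   0.0516  0.097 ]
hi [-0.044  -0.0535  0.0969]
w5 [   4   13   60   89 1977]
w6 [  18   17   34  129 3147]
0.074 [ 0.516   0.2047  0.1243 -0.4484]
0.067 [ 0.5187  0.2053  0.1181 -0.4415]
0.075 [ 0.5171  0.205   0.1227 -0.4367]
0.077 [ 0.516   0.2046  0.1248 -0.448 ]
con [-1.095e-01 -1.000e-04  8.450e-02] -25.29385185485694
0.215 [ 0.5166  0.2051  0.1222 -0.4402]
0.208 [ 0.5174  0.205   0.1211 -0.4426]
0.211 [ 0.5175  0.2052  0.1202 -0.4417]
0.213 [ 0.5166  0.205   0.1226 -0.4413]
con [-0.1108 -0.0004  0.0875] -25.357584109127085
P [0.5173775  0.20502209 0.1211334 ]
d [0. 0. 0.] r [-0.0028  0.0053  2.0941]
d [-0.0024  0.0055  0.043 ] r [-0.0028  0.0053  2.0941]
```

```bash
python3 -m inch '[{"dx":0,"dy":0,"dz":-0.02,"rx":0,"ry":0,"rz":-0.1},{"dx":0,"dy":0,"dz":-0.02,"rx":0,"ry":0,"rz":-0.2},{"dx":0,"dy":0,"dz":-0.02,"rx":0,"ry":0,"rz":-0.3},{"dx":0,"dy":0,"dz":-0.02,"rx":0,"ry":0,"rz":-0.4},{"dx":0,"dy":0,"dz":-0.02,"rx":0,"ry":0,"rz":-0.5}]'
python3 -m inch '[{"dx":0,"dy":0,"dz":0,"rx":0,"ry":0,"rz":-0.1},{"dx":0,"dy":0,"dz":0,"rx":0,"ry":0,"rz":-0.2},{"dx":0,"dy":0,"dz":0,"rx":0,"ry":0,"rz":-0.3},{"dx":0,"dy":0,"dz":0,"rx":0,"ry":0,"rz":-0.4},{"dx":0,"dy":0,"dz":0,"rx":0,"ry":0,"rz":-0.5}]'
python3 -m inch '[{"dx":0,"dy":0,"dz":0,"rx":0,"ry":0,"rz":-0.1},{"dx":0,"dy":0,"dz":0,"rx":0,"ry":0,"rz":-0.2},{"dx":0,"dy":0,"dz":0,"rx":0,"ry":0,"rz":-0.3},{"dx":0,"dy":0,"dz":0,"rx":0,"ry":0,"rz":-0.4},{"dx":0,"dy":0,"dz":0,"rx":0,"ry":0,"rz":-0.5}]'
python3 -m inch '[{"dx":0,"dy":0,"dz":0,"rx":0,"ry":0,"rz":-0.1},{"dx":0,"dy":0,"dz":0,"rx":0,"ry":0,"rz":-0.2},{"dx":0,"dy":0,"dz":0,"rx":0,"ry":0,"rz":-0.3},{"dx":0,"dy":0,"dz":0,"rx":0,"ry":0,"rz":-0.4},{"dx":0,"dy":0,"dz":0,"rx":0,"ry":0,"rz":-0.5}]'
python3 - <<'E'
from h import *
print(tool()[0],state()["joint_pos"].round(2))
E
```

```text
time: 10.35
tool_pos: [0.4339, 0.2135, 0.2462]
tool_rot: [0.055, 0.945, 0.12, 0.298]
contact_force: [-0.9, 0.6, -0.4]
gripper_width: 1.002
grasp_force: 0.0
time: 10.85
tool_pos: [0.4339, 0.2135, 0.2462]
tool_rot: [0.16, 0.836, 0.458, 0.257]
contact_force: [-0.9, 0.2, 0.1]
gripper_width: 1.002
grasp_force: 0.0
time: 11.35
tool_pos: [0.4339, 0.2134, 0.2462]
tool_rot: [0.243, 0.61, 0.732, 0.181]
contact_force: [-0.1, 0.6, -0.3]
gripper_width: 0.999
grasp_force: 0.0
time: 11.85
tool_pos: [0.4339, 0.2134, 0.2462]
tool_rot: [0.292, 0.3, 0.905, 0.079]
contact_force: [0.4, 0.4, 0.3]
gripper_width: 0.999
grasp_force: 0.0
[0.43385485 0.213445   0.24616351] [ 0.47 -0.67  2.25 -0.34  1.05 -0.37]
```

```bash
python3 - <<'E'
from fit2 import *
i7=optics.camera_info("wrist"); save("wrist","w7.png"); json.dump({k:np.array(v).tolist() for k,v in i7.items()},open("w7.json","w"))
c=proj("wrist",[.5174,.205,.1211],i7).astype(int); print(c)
V=[load("w6",(300,150,375,302)),load("w7",(c[0]-60,c[1]-95,c[0]+60,c[1]+85))]
q=run(V[1:],[.517,.205,.121,-.442]); q=run(V,[.517,.205,.121,-.442])
P=q[:3]; d=-(np.cos(q[3])*u+np.sin(q[3])*y)
R=Ro.from_matrix(np.c_[d,np.cross(-a,d),-a]); print("P",P)
delta(P+.06*a,R); delta(P-.010*a,R)
E
```

```text
lo [-0.165   0.0464  0.0691]
lo [-0.165  -0.0503  0.0688]
hi [-0.044   0.0516  0.097 ]
hi [-0.044  -0.0535  0.0969]
[319 214]
w6 [  18   17   34  129 3147]
w7 [  41   42   39  116 2755]
0.072 [ 0.5249  0.2022  0.1159 -0.4445]
0.07 [ 0.5221  0.203   0.1189 -0.445 ]
0.08 [ 0.5199  0.2039  0.1201 -0.4384]
0.07 [ 0.5214  0.2033  0.1195 -0.4395]
con [-0.1068 -0.0019  0.0859] -25.179813114351976
0.167 [ 0.517   0.2047  0.1229 -0.4389]
0.17 [ 0.5165  0.2048  0.123  -0.4417]
0.254 [ 0.5125  0.2049  0.1307 -0.4551]
0.166 [ 0.5169  0.2047  0.1232 -0.4499]
con [-0.1113 -0.0008  0.0896] -25.779348058217114
P [0.51687876 0.20465054 0.12315038]
d [ 1.000e-04 -5.900e-03  1.107e-01] r [ 0.0037  0.0014 -0.0831]
d [ 0.0003 -0.0064  0.1982] r [ 0.0037  0.0014 -0.0831]
```

```bash
python3 -m inch '[{"dx":0,"dy":-0.003,"dz":0.03,"rx":0.002,"ry":0,"rz":-0.04},{"dx":0,"dy":-0.006,"dz":0.06,"rx":0.004,"ry":0.001,"rz":-0.083},{"dx":0,"dy":-0.006,"dz":0.09,"rx":0.004,"ry":0.001,"rz":-0.083},{"dx":0,"dy":-0.006,"dz":0.11,"rx":0.004,"ry":0.001,"rz":-0.083},{"dx":0,"dy":-0.006,"dz":0.11,"rx":0.004,"ry":0.001,"rz":-0.083}]' 0.2
python3 - <<'E'
from fit2 import *
q=[.5169,.2047,.1231,-.443]; P=np.array(q[:3]); d=-(np.cos(q[3])*u+np.sin(q[3])*y)
R=Ro.from_matrix(np.c_[d,np.cross(-a,d),-a]); delta(P-.010*a,R)
i7=optics.camera_info("wrist"); im=save("wrist","w8.png")[:,:,::-1].copy()
e=np.cross(a,d)
for sz in(-.018,.018):
    pts=np.array([proj("wrist",P+sx*.038*d+sy*.008*e+sz*a,i7) for sx,sy in((-1,-1),(1,-1),(1,1),(-1,1))]); cv2.polylines(im,[pts.astype(int)],True,(0,0,255) if sz>0 else (0,255,0),1)
cv2.imwrite("pics/w8v.png",im); print(state()["contact_force"])
E
```

```text
time: 12.4
tool_pos: [0.4814, 0.2057, 0.169]
tool_rot: [0.293, 0.248, 0.922, 0.057]
contact_force: [-0.9, -0.2, 0.5]
gripper_width: 0.6
grasp_force: 0.0
lo [-0.165   0.0464  0.0691]
lo [-0.165  -0.0503  0.0688]
hi [-0.044   0.0516  0.097 ]
hi [-0.044  -0.0535  0.0969]
d [-0.0026  0.0034  0.0849] r [-0.0037 -0.002  -0.0125]
[ 0.38387741 -0.45350447  0.90037264]
```

View pics/w8v.png

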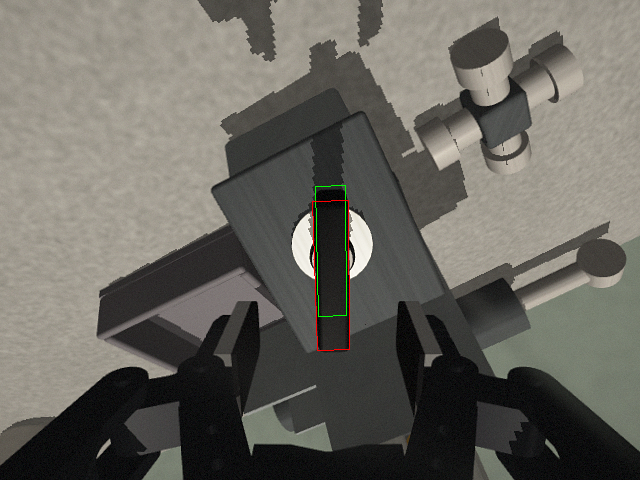

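The fitted outline lies right on the paddle (columns 314–350) and midway between the fingers. I'll descend and grip.

```bash
python3 -m inch '[{"dx":-0.001,"dy":0.001,"dz":0.02,"rx":0,"ry":0,"rz":-0.005},{"dx":-0.002,"dy":0.002,"dz":0.04,"rx":0,"ry":0,"rz":-0.01},{"dx":-0.002,"dy":0.003,"dz":0.06,"rx":-0.003,"ry":-0.002,"rz":-0.012},{"dx":-0.002,"dy":0.003,"dz":0.075,"rx":-0.003,"ry":-0.002,"rz":-0.012},{"dx":-0.002,"dy":0.003,"dz":0.082,"rx":-0.003,"ry":-0.002,"rz":-0.012}]'
python3 -m inch '[{"dx":0,"dy":0,"dz":0,"rx":0,"ry":0,"rz":0},{"dx":0,"dy":0,"dz":0,"rx":0,"ry":0,"rz":0},{"dx":0,"dy":0,"dz":0,"rx":0,"ry":0,"rz":0},{"dx":0,"dy":0,"dz":0,"rx":0,"ry":0,"rz":0},{"dx":0,"dy":0,"dz":0,"rx":0,"ry":0,"rz":0}]' -1
cat > st.py <<'E'
from fit2 import *
def rep():
    s=state(); p,r=tool(); tx=r.as_matrix()[:,0]; ang=-np.degrees(np.arctan2(-tx@y,-tx@u))
    T=np.array(s["ft_torque"]); F=np.array(s["contact_force"]); print("t",round(s["time"],2),"angle",round(ang,1),"j6",s["joint_pos"][5].round(2),"Ta",(T@a).round(3),"T",T.round(2),"F",F.round(1),"Fa",(F@a).round(1),"w",round(s["gripper_width"],3),"off",np.round([(p-P0)@u,(p-P0)@y,(p-P0)@a],4)*1000)
P0=np.array([.5169,.2047,.1231])
if __name__=="__main__": rep()
E
python3 st.py | tail -1
```

```text
time: 12.95
tool_pos: [0.5218, 0.2053, 0.1191]
tool_rot: [0.297, 0.239, 0.923, 0.058]
contact_force: [-0.3, 0.8, 0.5]
gripper_width: 0.596
grasp_force: 0.0
time: 13.45
tool_pos: [0.5207, 0.2038, 0.1189]
tool_rot: [0.296, 0.239, 0.923, 0.055]
contact_force: [-9.0, -7.4, 7.0]
gripper_width: 0.176
grasp_force: 58.5
t 13.45 angle 25.3 j6 -0.48 Ta -0.003 T [-0.92  0.75 -0.68] F [-9.  -7.4  7. ] Fa 10.6 w 0.176 off [ 0.7 -0.7 -5.6]
```

```bash
for k in 1; do :; done
python3 -m inch '[{"dx":0,"dy":0,"dz":0,"rx":0,"ry":0,"rz":0.023},{"dx":0,"dy":0,"dz":0,"rx":0,"ry":0,"rz":0.047},{"dx":0,"dy":0,"dz":0,"rx":0,"ry":0,"rz":0.07},{"dx":0,"dy":0,"dz":0,"rx":0,"ry":0,"rz":0.093},{"dx":0,"dy":0,"dz":0,"rx":0,"ry":0,"rz":0.116}]' >/dev/null; python3 st.py | tail -1
python3 -m inch '[{"dx":0,"dy":0,"dz":0,"rx":0,"ry":0,"rz":0.023},{"dx":0,"dy":0,"dz":0,"rx":0,"ry":0,"rz":0.047},{"dx":0,"dy":0,"dz":0,"rx":0,"ry":0,"rz":0.07},{"dx":0,"dy":0,"dz":0,"rx":0,"ry":0,"rz":0.07},{"dx":0,"dy":0,"dz":0,"rx":0,"ry":0,"rz":0.07}]' >/dev/null; python3 st.py | tail -1
python3 -m inch '[{"dx":0,"dy":0,"dz":0,"rx":0,"ry":0,"rz":0.023},{"dx":0,"dy":0,"dz":0,"rx":0,"ry":0,"rz":0.047},{"dx":0,"dy":0,"dz":0,"rx":0,"ry":0,"rz":0.047},{"dx":0,"dy":0,"dz":0,"rx":0,"ry":0,"rz":0.047}]' >/dev/null; python3 st.py | tail -1
python3 - <<'E'
from h import *
save("scene","s2.png")
for n in ("b1","tray_c"): print(n,[(np.round(b["bbox"]).astype(int).tolist(),round(b["confidence"],2)) for b in nets.boxes_of("scene",n)])
E
```

```text
t 13.95 angle 35.4 j6 -0.3 Ta -0.036 T [-1.02  0.72 -0.79] F [-8.6 -8.2  7.4] Fa 10.7 w 0.179 off [ 0.7 -0.8 -5.6]
t 14.45 angle 41.3 j6 -0.2 Ta 0.028 T [-1.06  0.85 -0.74] F [-10.   -8.3   8. ] Fa 11.9 w 0.177 off [ 0.6 -0.9 -5.6]
t 14.85 angle 45.3 j6 -0.13 Ta 0.056 T [-0.95  0.9  -0.64] F [-9.5 -8.   7.7] Fa 11.4 w 0.177 off [ 0.6 -0.9 -5.6]
b1 [([418, 302, 22, 35], 0.97), ([409, 334, 7, 9], 0.57), ([410, 319, 8, 2], 0.48), ([411, 329, 10, 11], 0.4)]
tray_c [([260, 186, 57, 46], 0.79), ([345, 337, 55, 72], 0.58)]
```

```bash
python3 -m inch '[{"dx":0,"dy":0,"dz":0,"rx":0,"ry":0,"rz":0.02},{"dx":0,"dy":0,"dz":0,"rx":0,"ry":0,"rz":0.04},{"dx":0,"dy":0,"dz":0,"rx":0,"ry":0,"rz":0.058},{"dx":0,"dy":0,"dz":0,"rx":0,"ry":0,"rz":0.058}]' >/dev/null; python3 st.py | tail -1
python3 -m inch '[{"dx":0,"dy":0,"dz":0,"rx":0,"ry":0,"rz":0.02},{"dx":0,"dy":0,"dz":0,"rx":0,"ry":0,"rz":0.04},{"dx":0,"dy":0,"dz":0,"rx":0,"ry":0,"rz":0.058},{"dx":0,"dy":0,"dz":0,"rx":0,"ry":0,"rz":0.058}]' >/dev/null; python3 st.py | tail -1
python3 -m inch '[{"dx":0,"dy":0,"dz":0,"rx":0,"ry":0,"rz":0.02},{"dx":0,"dy":0,"dz":0,"rx":0,"ry":0,"rz":0.04},{"dx":0,"dy":0,"dz":0,"rx":0,"ry":0,"rz":0.058},{"dx":0,"dy":0,"dz":0,"rx":0,"ry":0,"rz":0.058}]' >/dev/null; python3 st.py | tail -1
cat > nb.py <<'E'
from h import *
im=optics.grab_frame("scene")
print("b",[(np.round(b["bbox"]).astype(int).tolist(),round(b["confidence"],2)) for b in nets.boxes_of("scene","b1")])
hs=cv2.cvtColor(im,cv2.COLOR_RGB2HSV); m=((hs[:,:,0]>14)&(hs[:,:,0]<32)&(hs[:,:,1]>110)&(hs[:,:,2]>60)).astype(np.uint8); m[:290]=0; m[400:]=0; m[:,:290]=0; m[:,384:]=0
n,l,s,c=cv2.connectedComponentsWithStats(m); print("brass in tray", [v.tolist() for v in s[1:] if v[4]>8])
E
python3 nb.py
```

```text
t 15.4 angle 50.3 j6 -0.04 Ta 0.181 T [-0.94  0.9  -0.47] F [-11.4  -8.6   8.2] Fa 12.9 w 0.174 off [ 0.5 -1.  -5.6]
t 15.8 angle 55.3 j6 0.05 Ta 0.208 T [-0.98  0.94 -0.47] F [-10.2  -9.5   8.8] Fa 12.7 w 0.173 off [ 0.5 -1.  -5.6]
t 16.2 angle 60.3 j6 0.13 Ta 0.291 T [-0.92  0.95 -0.33] F [-12.4 -10.    8.5] Fa 13.7 w 0.176 off [ 0.4 -1.  -5.6]
b [([417, 303, 23, 32], 0.98)]
brass in tray []
```

```bash
python3 -m inch '[{"dx":0,"dy":0,"dz":0,"rx":0,"ry":0,"rz":0.02},{"dx":0,"dy":0,"dz":0,"rx":0,"ry":0,"rz":0.04},{"dx":0,"dy":0,"dz":0,"rx":0,"ry":0,"rz":0.058},{"dx":0,"dy":0,"dz":0,"rx":0,"ry":0,"rz":0.058}]' >/dev/null; python3 st.py | tail -1
python3 -m inch '[{"dx":0,"dy":0,"dz":0,"rx":0,"ry":0,"rz":0.02},{"dx":0,"dy":0,"dz":0,"rx":0,"ry":0,"rz":0.04},{"dx":0,"dy":0,"dz":0,"rx":0,"ry":0,"rz":0.058},{"dx":0,"dy":0,"dz":0,"rx":0,"ry":0,"rz":0.058}]' >/dev/null; python3 st.py | tail -1
python3 nb.py
```

```text
t 16.7 angle 65.2 j6 0.22 Ta 0.381 T [-1.1   0.84 -0.34] F [-11.7  -9.9   7.8] Fa 12.8 w 0.178 off [ 0.4 -1.2 -5.7]
t 17.1 angle 70.1 j6 0.31 Ta 0.595 T [-1.23  0.72 -0.16] F [-12.4 -10.6   8.8] Fa 13.9 w 0.177 off [ 0.3 -1.2 -5.7]
b [([411, 330, 10, 11], 0.62), ([417, 304, 22, 33], 0.55), ([413, 321, 14, 5], 0.47), ([409, 335, 6, 6], 0.42)]
brass in tray []
```

```bash
python3 -m inch '[{"dx":0,"dy":0,"dz":0,"rx":0,"ry":0,"rz":0.018},{"dx":0,"dy":0,"dz":0,"rx":0,"ry":0,"rz":0.035},{"dx":0,"dy":0,"dz":0,"rx":0,"ry":0,"rz":0.035}]' >/dev/null; python3 st.py | tail -1
python3 -m inch '[{"dx":0,"dy":0,"dz":0,"rx":0,"ry":0,"rz":0.018},{"dx":0,"dy":0,"dz":0,"rx":0,"ry":0,"rz":0.035},{"dx":0,"dy":0,"dz":0,"rx":0,"ry":0,"rz":0.035}]' >/dev/null; python3 st.py | tail -1
python3 nb.py
```

```text
t 17.5 angle 73.3 j6 0.36 Ta -0.036 T [-1.33  0.92 -1.02] F [-10.4  -7.9   7.8] Fa 12.0 w 0.173 off [ 0.2 -1.1 -5.7]
t 17.8 angle 76.3 j6 0.41 Ta -0.025 T [-1.29  0.99 -0.98] F [-10.1  -8.6   7.4] Fa 11.6 w 0.177 off [ 0.2 -1.2 -5.7]
b [([332, 331, 17, 29], 0.8), ([416, 309, 19, 33], 0.71), ([411, 335, 5, 7], 0.57), ([409, 325, 11, 2], 0.39), ([351, 249, 24, 25], 0.27)]
brass in tray [[325, 316, 17, 28, 295]]
```

First click at about 72°, and one bush is in the tray at (332,331). The next is due near 117°.

```bash
python3 -m inch '[{"dx":0,"dy":0,"dz":0,"rx":0,"ry":0,"rz":0.06},{"dx":0,"dy":0,"dz":0,"rx":0,"ry":0,"rz":0.12},{"dx":0,"dy":0,"dz":0,"rx":0,"ry":0,"rz":0.18},{"dx":0,"dy":0,"dz":0,"rx":0,"ry":0,"rz":0.24},{"dx":0,"dy":0,"dz":0,"rx":0,"ry":0,"rz":0.24}]' >/dev/null; python3 st.py | tail -1
python3 -m inch '[{"dx":0,"dy":0,"dz":0,"rx":0,"ry":0,"rz":0.04},{"dx":0,"dy":0,"dz":0,"rx":0,"ry":0,"rz":0.08},{"dx":0,"dy":0,"dz":0,"rx":0,"ry":0,"rz":0.12},{"dx":0,"dy":0,"dz":0,"rx":0,"ry":0,"rz":0.15},{"dx":0,"dy":0,"dz":0,"rx":0,"ry":0,"rz":0.15}]' >/dev/null; python3 st.py | tail -1
python3 -m inch '[{"dx":0,"dy":0,"dz":0,"rx":0,"ry":0,"rz":0.018},{"dx":0,"dy":0,"dz":0,"rx":0,"ry":0,"rz":0.035},{"dx":0,"dy":0,"dz":0,"rx":0,"ry":0,"rz":0.05},{"dx":0,"dy":0,"dz":0,"rx":0,"ry":0,"rz":0.05}]' >/dev/null; python3 st.py | tail -1
python3 -m inch '[{"dx":0,"dy":0,"dz":0,"rx":0,"ry":0,"rz":0.018},{"dx":0,"dy":0,"dz":0,"rx":0,"ry":0,"rz":0.035},{"dx":0,"dy":0,"dz":0,"rx":0,"ry":0,"rz":0.05},{"dx":0,"dy":0,"dz":0,"rx":0,"ry":0,"rz":0.05}]' >/dev/null; python3 st.py | tail -1
python3 nb.py
```

```text
t 18.4 angle 96.9 j6 0.77 Ta 0.151 T [-1.25  1.06 -0.74] F [-12.2  -7.9   9.4] Fa 14.5 w 0.177 off [-0.2 -1.2 -5.7]
t 18.9 angle 109.7 j6 1.0 Ta 0.293 T [-1.23  0.92 -0.54] F [-14.1  -9.7   9.3] Fa 15.3 w 0.176 off [-0.3 -1.1 -5.7]
t 19.3 angle 114.0 j6 1.07 Ta 0.221 T [-1.22  1.14 -0.63] F [-12.3  -8.    8.8] Fa 14.0 w 0.175 off [-0.4 -1.1 -5.7]
t 19.7 angle 118.4 j6 1.15 Ta -0.031 T [-1.19  1.47 -0.93] F [-12.8  -7.9   9.7] Fa 15.0 w 0.176 off [-0.5 -1.1 -5.7]
b [([346, 328, 18, 30], 0.91), ([412, 316, 21, 33], 0.85), ([333, 331, 15, 29], 0.74), ([484, 280, 37, 38], 0.65), ([410, 332, 8, 4], 0.36)]
brass in tray [[325, 313, 32, 31, 611]]
```

Second click at about 117°, and two bushes are in the tray. The third is due near 162°.

```bash
python3 -m inch '[{"dx":0,"dy":0,"dz":0,"rx":0,"ry":0,"rz":0.06},{"dx":0,"dy":0,"dz":0,"rx":0,"ry":0,"rz":0.12},{"dx":0,"dy":0,"dz":0,"rx":0,"ry":0,"rz":0.18},{"dx":0,"dy":0,"dz":0,"rx":0,"ry":0,"rz":0.24},{"dx":0,"dy":0,"dz":0,"rx":0,"ry":0,"rz":0.24}]' >/dev/null; python3 st.py | tail -1
python3 -m inch '[{"dx":0,"dy":0,"dz":0,"rx":0,"ry":0,"rz":0.04},{"dx":0,"dy":0,"dz":0,"rx":0,"ry":0,"rz":0.08},{"dx":0,"dy":0,"dz":0,"rx":0,"ry":0,"rz":0.12},{"dx":0,"dy":0,"dz":0,"rx":0,"ry":0,"rz":0.17},{"dx":0,"dy":0,"dz":0,"rx":0,"ry":0,"rz":0.17}]' >/dev/null; python3 st.py | tail -1
python3 -m inch '[{"dx":0,"dy":0,"dz":0,"rx":0,"ry":0,"rz":0.018},{"dx":0,"dy":0,"dz":0,"rx":0,"ry":0,"rz":0.035},{"dx":0,"dy":0,"dz":0,"rx":0,"ry":0,"rz":0.05},{"dx":0,"dy":0,"dz":0,"rx":0,"ry":0,"rz":0.05}]' >/dev/null; python3 st.py | tail -1
python3 -m inch '[{"dx":0,"dy":0,"dz":0,"rx":0,"ry":0,"rz":0.018},{"dx":0,"dy":0,"dz":0,"rx":0,"ry":0,"rz":0.035},{"dx":0,"dy":0,"dz":0,"rx":0,"ry":0,"rz":0.05},{"dx":0,"dy":0,"dz":0,"rx":0,"ry":0,"rz":0.05}]' >/dev/null; python3 st.py | tail -1
python3 nb.py
```

```text
t 20.3 angle 139.1 j6 1.51 Ta 0.049 T [-1.    1.49 -0.7 ] F [-13.4  -5.8  10.3] Fa 15.9 w 0.174 off [-0.7 -0.9 -5.7]
t 20.8 angle 153.7 j6 1.76 Ta 0.188 T [-0.98  1.4  -0.51] F [-15.3  -6.4   9.4] Fa 16.2 w 0.179 off [-0.8 -0.7 -5.7]
t 21.2 angle 157.9 j6 1.84 Ta 0.295 T [-0.98  1.41 -0.39] F [-14.4  -6.    8. ] Fa 14.6 w 0.174 off [-0.8 -0.7 -5.7]
t 21.6 angle 162.3 j6 1.91 Ta -0.06 T [-0.64  1.78 -0.6 ] F [-13.8  -6.    8.8] Fa 14.9 w 0.177 off [-0.8 -0.6 -5.7]
b [([334, 332, 16, 28], 0.85), ([350, 335, 11, 26], 0.73), ([363, 328, 18, 30], 0.71), ([411, 321, 18, 34], 0.66)]
brass in tray [[342, 312, 29, 36, 531], [325, 316, 17, 28, 294]]
```

Third click done, and the third bush was still rolling at (363,328). I'll open, back off along the axis and check.

```bash
python3 -m inch '[{"dx":0,"dy":0,"dz":0,"rx":0,"ry":0,"rz":0},{"dx":0,"dy":0,"dz":0,"rx":0,"ry":0,"rz":0},{"dx":0,"dy":0,"dz":0,"rx":0,"ry":0,"rz":0},{"dx":0,"dy":0,"dz":0,"rx":0,"ry":0,"rz":0}]' 0.2
python3 -m inch '[{"dx":0,"dy":0,"dz":-0.02,"rx":0,"ry":0,"rz":0},{"dx":0,"dy":0,"dz":-0.07,"rx":0,"ry":0,"rz":0},{"dx":0,"dy":0,"dz":-0.13,"rx":0,"ry":0,"rz":0},{"dx":0,"dy":0,"dz":-0.18,"rx":0,"ry":0,"rz":0},{"dx":0,"dy":0,"dz":-0.2,"rx":0,"ry":0,"rz":0}]'
python3 -m inch '[{"dx":0,"dy":0,"dz":0,"rx":0,"ry":0,"rz":0},{"dx":0,"dy":0,"dz":0,"rx":0,"ry":0,"rz":0},{"dx":0,"dy":0,"dz":0,"rx":0,"ry":0,"rz":0},{"dx":0,"dy":0,"dz":0,"rx":0,"ry":0,"rz":0},{"dx":0,"dy":0,"dz":0,"rx":0,"ry":0,"rz":0}]'
python3 nb.py; python3 st.py | tail -1
python3 - <<'E'
from h import *
im=save("scene","s9.png")
for m in nets.outline_of("scene","tray_c"):
    if abs(m["bbox"][0]-340)<30:
        ys,xs=np.nonzero(m["pixels"]); ap=cv2.approxPolyDP(cv2.convexHull(np.c_[xs,ys].astype(np.int32)),5,True)[:,0]
        print(m["confidence"],[(q.tolist(),onz("scene",*q,.048)[:2].round(3).tolist()) for q in ap])
c,w=np.array([.642,.050]),-.066; R=np.array([[np.cos(w),-np.sin(w)],[np.sin(w),np.cos(w)]])
print("expected corners px",[proj("scene",[*(c+R@[sx*.08,sy*.07]),.048]).round().tolist() for sx,sy in((-1,-1),(1,-1),(1,1),(-1,1))])
for n in ["filter_c","bearing_c","pulley_c","cross_c","carton_c"]: print(n,[np.round(b["bbox"]).astype(int).tolist() for b in nets.boxes_of("scene",n)][:1])
a=cv2.imread("pics/scene0.png").astype(int); d=(abs(a-im[:,:,::-1].astype(int)).max(2)>40)
E
```

```text
time: 22.1
tool_pos: [0.5214, 0.2051, 0.1184]
tool_rot: [0.056, 0.946, 0.117, 0.297]
contact_force: [-0.2, 0.4, 0.4]
gripper_width: 0.602
grasp_force: 0.0
time: 22.6
tool_pos: [0.4293, 0.2116, 0.2541]
tool_rot: [0.054, 0.945, 0.117, 0.3]
contact_force: [1.1, -0.8, 0.6]
gripper_width: 0.598
grasp_force: 0.0
time: 23.1
tool_pos: [0.4293, 0.2103, 0.2472]
tool_rot: [0.056, 0.947, 0.117, 0.295]
contact_force: [0.1, -0.3, 0.8]
gripper_width: 0.599
grasp_force: 0.0
b [([333, 332, 17, 29], 0.88), ([410, 321, 15, 29], 0.73), ([346, 336, 20, 31], 0.6), ([364, 338, 10, 30], 0.5)]
brass in tray [[324, 316, 29, 31, 595], [362, 324, 4, 9, 12], [359, 344, 10, 7, 35]]
t 23.2 angle 162.3 j6 1.88 Ta 0.019 T [-0.01  0.29  0.  ] F [-0.4  0.7 -0.3] Fa -0.0 w 0.603 off [ -0.3   0.2 152.5]
0.74 [([350, 321], [0.614, 0.044]), ([342, 347], [0.692, 0.04]), ([336, 342], [0.683, 0.022]), ([343, 322], [0.622, 0.026])]
0.6 [([365, 371], [0.742, 0.112]), ([316, 356], [0.733, -0.02]), ([336, 300], [0.561, -0.008]), ([368, 311], [0.573, 0.085])]
expected corners px [[334.0, 298.0], [316.0, 350.0], [367.0, 365.0], [383.0, 312.0]]
filter_c [[211, 325, 34, 39]]
bearing_c [[350, 248, 29, 23]]
pulley_c [[483, 279, 39, 36]]
cross_c [[459, 339, 38, 40]]
carton_c [[170, 279, 42, 49]]
```

```bash
python3 - <<'E'
from h import *
for cam in ("wrist","side"):
    im=save(cam,cam+"9.png"); i=optics.camera_info(cam)
    for b in nets.boxes_of(cam,"b1"): print(cam,np.round(b["bbox"]).astype(int).tolist(),round(b["confidence"],2),onz(cam,*b["bbox"][:2],.024,i).round(3))
    for b in nets.boxes_of(cam,"tray_c"): print(cam,"tray",np.round(b["bbox"]).astype(int).tolist(),round(b["confidence"],2))
b=onz("scene",364,338,.024).round(3);print(b)
E
```

```text
wrist [431, 186, 25, 36] 0.85 [0.616 0.093 0.024]
wrist [397, 26, 54, 52] 0.72 [0.812 0.159 0.024]
wrist [509, 189, 32, 71] 0.64 [0.638 0.003 0.024]
wrist [484, 178, 36, 67] 0.6 [0.643 0.035 0.024]
wrist tray [469, 183, 158, 164] 0.63
side [351, 253, 24, 14] 0.6 [0.63  0.086 0.024]
side [364, 258, 22, 10] 0.52 [0.649 0.035 0.024]
side tray [362, 257, 63, 42] 0.67
side tray [299, 403, 83, 85] 0.57
side tray [331, 203, 74, 115] 0.44
[0.643 0.09  0.024]
```

The scene, wrist and side views agree. Three bushes lie in the tray, the third under the lip at about (0.64, 0.09). The tray is in place, the bystanders have not moved and the robot is clear.

```bash
python3 -c "
from plant import ticket; print(ticket.job_done())"
```

```text
the job is handed in; nothing more can be done
None
```

Job handed in: the grey tray sits square under the chute, exactly three bushes dropped into it over three clicks, two stay in the magazine, and the nearby objects I re-checked had not moved (I didn't re-check the wrench at the end).

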